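Put the meat probes back on charge

TASK

The two cordless meat probes have dried in the metal rack. Put both of them into the slanted wooden charging dock, one in each hole, pushed fully home so that the collar sits flat on the wooden face, and let go. Leave the cake tester with the ring handle standing in the rack, and do not knock over or push aside the other things on the worktop.

Things in the scene. Friction and masses are not known exactly. Their poses are not given: they have to be found in the camera images.
- probe_a: Meat probe, 114 mm long, about 45 g: steel stem 7 mm thick, 60 mm long, tapered tip; steel collar 24 mm across, 4 mm thick; black round handle 16 mm thick, 50 mm long. Origin: on the axis at the collar's underside. z: from stem to handle (tip at -60 mm, handle 4 to 54 mm). Starts upright in a rack hole, collar on the rack.
- probe_b: The second meat probe, exactly like the first; the two are interchangeable.
- cake_tester: Cake tester, to be left alone: thin steel pin 5 mm in diameter, pale wooden collar 20 mm in diameter and a round wooden ring handle 34 mm across, top 48 mm above the rack. Stands in the third hole of the rack. Origin at the collar's underside, z up.
- rack: Fixed aluminium drying rack: plate 52 x 190 x 10 mm, top 74 mm above the worktop, on two end legs. Three vertical through holes of 10 mm in a row along its y axis, at y = -65, 0, +65 mm; the probes and the cake tester stand in them in any order. Origin: under its centre, on the worktop; z up.
- dock_head: Fixed slanted wooden block of the dock: 160 mm wide, sloping face 56 mm deep, 66 mm thick, foot 115 x 170 mm. Origin: centre of the face, 80 mm above the worktop. z: out of the face, along the bores, leaning 25 degrees from vertical towards the robot's side; y: along the width, level, to the left; x: up the slope, away from the robot.
- bore_left (a point): Mouth of the dock's left bore (y = +36 mm on the face), in the face's plane, axes as dock_head. Bore 11 mm in diameter, its mouth widened by a 4 mm chamfer, straight through the block along z. A probe that is fully home has its origin here and its z along the bore's.
- bore_right (a point): Mouth of the right bore (y = -36 mm on the face), otherwise the same.
- cabinet_corner (a point): Lower front left corner of the wall cabinet that hangs over the back of the worktop: solid, from here to the right (-y), to the back and upwards; its door handles stand out another 40 mm towards the robot. Keep the gripper and wrist in front of it when moving between rack and dock.
- garlic: Garlic bulb, 53 mm, loose, between rack and dock; bystander. Origin under its centre.
- pepper_jar: Spice jar with a white cap, 40 mm square and 101 mm tall, loose, right of the dock; bystander. Origin under its centre.
- tin: Closed food tin, 75 mm in diameter and 58 mm tall, loose, behind the rack; bystander. Origin under its centre.

How it is judged (in metres and radians):
At the end, for the whole second after the job is handed in: Each bore of the dock holds one probe, either way round: the probe's origin (collar underside) within 8 mm of the bore's mouth and no more than 4 mm out of the face, its axis within 9 degrees of the bore's, both at rest (((z of probe_a in the frame of bore_left below 0.004 m and distance between probe_a and bore_left below 0.008 m and angle between the z axis of each of probe_a, probe_b and the z axis of dock_head, either way round below 0.16 rad and z of probe_b in the frame of bore_right below 0.004 m and distance between probe_b and bore_right below 0.008 m) or (z of probe_a in the frame of bore_right below 0.004 m and distance between probe_a and bore_right below 0.008 m and angle between the z axis of each of probe_a, probe_b and the z axis of dock_head, either way round below 0.16 rad and z of probe_b in the frame of bore_left below 0.004 m and distance between probe_b and bore_left below 0.008 m)) and linear speed of each of probe_a, probe_b below 0.02 m/s); the robot touches nothing.
It fails at once if the cake tester is moved out of its place in the rack (distance of cake_tester from where it was at the start of the episode above 0.02 m or angle between cake_tester's own z axis and vertical above 0.5 rad).
It fails at once if the garlic bulb is pushed more than 30 mm or knocked over (distance of garlic from where it was at the start of the episode above 0.03 m or angle between garlic's own z axis and vertical above 0.6 rad).
It fails at once if the spice jar is pushed more than 30 mm or knocked over (distance of pepper_jar from where it was at the start of the episode above 0.03 m or angle between pepper_jar's own z axis and vertical above 0.6 rad).
It fails at once if the tin is pushed more than 30 mm or knocked over (distance of tin from where it was at the start of the episode above 0.03 m or angle between tin's own z axis and vertical above 0.6 rad).
It also fails if it takes over 64 s, if anything falls off the work surface, if the arm or the gripper's body presses on something with over 40 N, if the wrist force passes 120 N, or if a joint passes its speed limit or range.

ROBOT

A 6-joint arm with a two-finger parallel gripper is mounted at the origin on a cart in front of the work surface, level with it; the furniture and walls round the work are solid. World frame = base frame: x ahead of the robot, y to its left, z up, the work surface at z = 0. Lengths are in mm, angles in rad, forces in N, time in s.
With the tool pointing down it reaches from about 275 to 1000 mm from the base axis. Payload 8.4 kg.
Tool frame: the origin (TCP) lies at the very end of the fingers, on their centre line; the grasp point (between the pads) lies 19 mm behind it; z points along the fingers, y is the line along which they close (so a half turn about z gives the same grasp; the last joint's range is limited). The gripper opens to 85 mm and grips with 20 to 120 N. Pads are 22 mm wide; open, the fingers measure 114 mm over their backs; the gripper's body (76 mm by 85 mm) begins 54 mm behind the grasp point. The pads swing forward as they close: fully open they stand 13 mm farther back than shut.
Start: joints at [1.122, 0.353, 1.633, -0, 1.155, -0.002], TCP at [270.05, 563.65, 231.281] pointing down, gripper open.
Joint ranges: [-2.63, 2.63], [-0.92, 2.1], [0.06, 2.66], [-1.3, 4.44], [0, 2.69], [-3.02, 3.02]. Speed limits (rad/s): [2.22, 2.22, 2.79, 3.14, 3.14, 3.14].

INTERFACE

Orientations are given as [roll, pitch, yaw] about the fixed x, y, z axes, in that order (R = Rz(yaw) Ry(pitch) Rx(roll)).
In Python, from rig import sensors, grab_frame, camera_params, order gives the robot as it stands. The module is installed in compiled form; this text tells all that it offers.
- The arm moves only by the tool move_arm, never from a script. Its argument "motion" is a list of rows, each a list of 7 numbers: the turn, a rotation vector about the tool's x, y, z in parts of the range, where 1.0 means 2 rad, then the shift along the tool's x, y, z in normalised numbers (1 is 0.75 m), then the finger opening in m, from 0 to 0.0854. A call has 1 to 8 rows; each row is the pose to reach, as a shift and turn from the pose commanded when the call began, along the tool's axes at that moment; what a row does not reach only later rows make up. A row lasts 1/8 s, in which the tool goes at most 62.5 mm and 10.7 degrees, less where a joint would pass 70% of its speed; a pose out of reach is approached as far as the arm can. A shift or turn number past 1, either way, is cut back to 1. A call with a gripper value outside its range is refused whole. The fingers move at their own pace and stop on an object; "grip_force" is the grip in N (left out, the last holds). Time passes only in rows, so rows that repeat a pose let the fingers close. It gives the time, the measured TCP pose, the force, the opening and the grip force at its end, in the units of the state.
- sensors.sense(): the state, without advancing time (a new reading comes with each control period).
- grab_frame(name): name is "scene" or "side" or "wrist"; returns (picture, depth): 384x512x3 uint8, red, green, blue; 384x512 float32, mm along the optical axis (not along the pixel's ray), 0 where there is no reading.
- camera_params(name): a dict with "camera_matrix" (3x3 intrinsics, pixels), "world_from_camera" (4x4, takes a point from camera to world coordinates). Camera axes: x right, y down, z forward; pixel columns grow to the right and rows downward; lengths in mm; the calibration is good to about 2 mm. A picture is of the moment at which its call begins: read the wrist's pose just before it. camera_params takes no time and is no camera call; for the wrist camera it gives the pose at the moment of the call.
- order.sign_off(): hands the job in; it is judged then, once.
The state is a dict: "clock": time; "qpos": joint angles; "qvel": joint speeds; "joint_efforts": joint torques, N m; "eef_pos": TCP position; "tcp_rot": TCP orientation; "contact_force": force on the tool from outside, world axes, zero at the start; "wrist_torque": the same for the moment, N m; "opening": opening from 0.0 (shut) to 1.0 (fully open); "grasp_force": force on a finger pad.
Only numpy, scipy, OpenCV 4.12 (cv2) and the standard library are available. Lean on these libraries where they do the work, as an engineer would, in place of code of your own. Each camera call takes 0.05 s, during which the arm holds its last target. There are 200 camera calls.

## Working session

There is one attempt and no reset: what is moved stays moved. The work goes in short steps, Python scripts to look and compute and a tool call to move; the robot and the scene stay as the last step left them, time stands still between calls to the robot, and variables do not carry over. Pictures are saved under pics/ and viewed, at most 10 in all, crops included, and the job is handed in when it is done.

Besides the shell and the picture viewer there is one more tool, called after ">>>" in YAML: its name, and indented under it one key for each argument. move_arm: Moves the arm, as the interface text tells. Its arguments: {"type":"object","properties":{"motion":{"type":"array","items":{"type":"array","items":{"type":"number"}}},"grip_force":{"type":"number"}},"required":["motion"]}

```bash
mkdir -p pics
cat > h.py <<'E'
import numpy as np, cv2
from rig import sensors, grab_frame, camera_params, order
def snap(n,tag):
    p=camera_params(n); im,d=grab_frame(n)
    cv2.imwrite(f'pics/{tag}.png',im[:,:,::-1]); np.savez(f'pics/{tag}.npz',d=d,K=p['camera_matrix'],T=p['world_from_camera'],im=im)
def load(tag): return np.load(f'pics/{tag}.npz')
def cloud(tag):
    z=load(tag); d,K,T=z['d'],np.array(z['K']),np.array(z['T'])
    v,u=np.mgrid[:d.shape[0],:d.shape[1]]
    P=np.stack([(u-K[0,2])*d/K[0,0],(v-K[1,2])*d/K[1,1],d,np.ones_like(d)],-1)@T.T
    P=P[...,:3]; P[d==0]=np.nan
    return P
E
python3 - <<'E'
from h import *
for n in('scene','side'): snap(n,n)
a=cv2.imread('pics/scene.png');b=cv2.imread('pics/side.png')
for n in('scene','side'):print(n,np.round(camera_params(n)['world_from_camera'],3).tolist())
s=sensors.sense();print(s)
E
```

```text
scene [[0.828, -0.295, 0.477, 50.031], [-0.56, -0.456, 0.691, -796.289], [0.013, -0.84, -0.543, 798.51], [0.0, 0.0, 0.0, 1.0]]
side [[-0.924, -0.215, 0.315, 109.737], [-0.381, 0.503, -0.776, 1088.327], [0.009, -0.837, -0.547, 1024.212], [0.0, 0.0, 0.0, 1.0]]
{'clock': 0.1, 'qpos': array([ 1.12160802e+00,  3.53576018e-01,  1.63404417e+00,  2.86951633e-06,
        1.15521291e+00, -2.41571813e-03]), 'qvel': array([ 0.00156243, -0.00010094, -0.00169479,  0.00041131,  0.00119201,
       -0.00186101]), 'joint_efforts': array([ 1.74185454e-03, -6.06367493e+01, -3.42814779e+01,  2.75423881e-04,
        4.09062850e-03,  1.00762686e-04]), 'eef_pos': array([269.86035905, 563.26954537, 230.64522493]), 'tcp_rot': array([-3.14035222e+00, -5.62037295e-06,  2.69481890e+00]), 'contact_force': array([-0.03079297, -0.57335127,  0.27661765]), 'wrist_torque': array([ 0.03116504, -0.00499152, -0.03078213]), 'grasp_force': 0.0, 'opening': 1.0034928136433467}
```

View pics/scene.png

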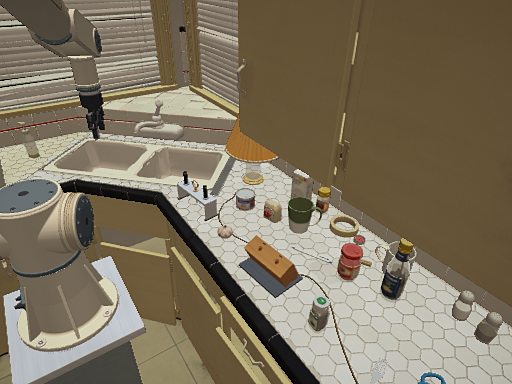

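View pics/side.png

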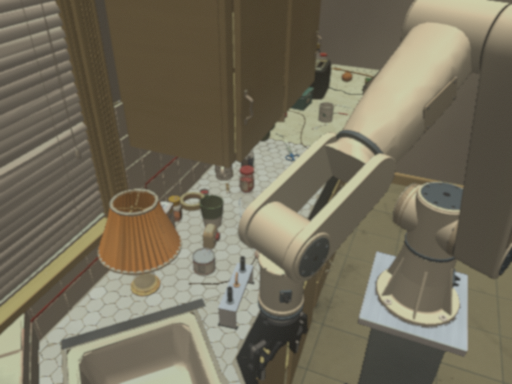

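Scene: rack near (197,195), with black probe handles at (185,178) and (205,192) and the cake tester between them. The dock is at (270,260), garlic (225,231), jar (318,313), tin (245,199). In the side view the probes are at (243,264) and (230,295).

Run:
```python
from h import *
P=cloud('scene'); im=load('scene')['im']
for n,(u,v) in dict(pA=(185,177),ct=(195,184),pB=(205,189),rack=(200,198),dock=(272,255),garl=(225,231),jar=(320,301),tin=(245,194)).items(): print(n,P[v,u].round(1))
S=cloud('side')
for n,(u,v) in dict(pA=(230,295),pB=(243,264),tin=(204,256)).items(): print(n,S[v,u].round(1))
def top(P,c,r,z0,z1):
    m=(np.hypot(P[...,0]-c[0],P[...,1]-c[1])<r)&(P[...,2]>z0)&(P[...,2]<z1); return m
c=P[198,200]
for nm,Q in(('scene',P),('side',S)):
    m=top(Q,c,150,68,80); q=Q[m][:,:2].astype(np.float32); print(nm,m.sum(),cv2.minAreaRect(q),np.median(Q[m][:,2]))
    m=top(Q,c,150,92,140); q=Q[m]; print(len(q))
    if len(q)>5:
        _,l,ct=cv2.kmeans(q[:,:2].astype(np.float32),3,None,(3,50,.1),10,cv2.KMEANS_PP_CENTERS)
        for k in range(3): s=q[l[:,0]==k]; print(ct[k].round(1),len(s),s.min(0).round(),s.max(0).round())
a=cv2.resize(im[165:225,165:245],None,fx=7,fy=7,interpolation=3)[:, :400]
b=cv2.resize(im[225:300,230:310],None,fx=5,fy=5,interpolation=3)
a=cv2.resize(im[165:225,170:250],(560,420),interpolation=3)
b=cv2.resize(im[228:298,232:312],None,fx=6,fy=6,interpolation=3)
c=np.zeros((600,800,3),np.uint8)
a=cv2.resize(im[165:225,170:230],(395,395),interpolation=3);b=cv2.resize(im[230:300,235:305],(400,400),interpolation=3)
c[:395,:395]=a;c[:400,400:]=b
cv2.imwrite('pics/c1.png',c[:400,:,::-1])
```

```text
pA [490.6 304.  107.8]
ct [521.5 286.9  74.8]
pB [509.3 174.6 116.5]
rack [496.  194.6  71.1]
dock [ 529.  -202.6   84.1]
garl [498.4  19.3  35. ]
jar [ 519.7 -412.1  100.5]
tin [662.3 147.6  55. ]
pA [491.5 318.  107.6]
pB [508.3 189.2 107.6]
tin [662.3 155.5  57.8]
scene 357 ((503.8688049316406, 246.26272583007812), (55.76002502441406, 193.18582153320312), 8.501276016235352) 73.21154330285594
109
[493.2 307.4] 39 [488. 301.  94.] [502. 318. 130.]
[510.3 178.6] 43 [504. 172.  92.] [519. 188. 130.]
[503.  244.8] 27 [496. 230.  93.] [509. 260. 121.]
side 696 ((502.76397705078125, 248.95997619628906), (53.563270568847656, 192.83624267578125), 7.985098838806152) 75.72215469418711
158
[499.4 256.2] 23 [494. 240.  99.] [506. 265. 125.]
[492.4 317.3] 67 [486. 308.  93.] [501. 324. 133.]
[510.5 187.8] 68 [503. 176.  92.] [521. 195. 134.]
```

View pics/c1.png

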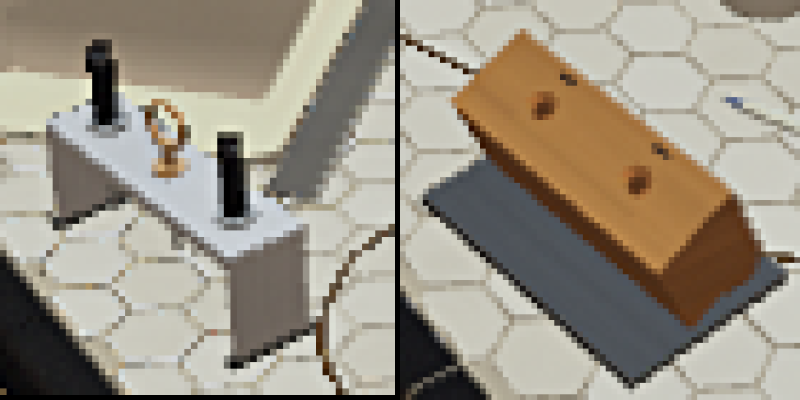

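Run:
```python
from h import *
P=cloud('scene'); im=load('scene')['im'].astype(int)
z=load('scene');K,T=np.array(z['K']),np.array(z['T'])
v,u=np.mgrid[:384,:512]
m=(u>235)&(u<305)&(v>230)&(v<290)&(im[...,0]>im[...,2]+45)&np.isfinite(P[...,2])&(P[...,2]>55)
q=P[m]
best=None;rng=np.random.default_rng(0)
for _ in range(400):
    a=q[rng.choice(len(q),3,False)];n=np.cross(a[1]-a[0],a[2]-a[0]);n/=np.linalg.norm(n)+1e-9
    if n[2]<0:n=-n
    if n[2]<.8: continue
    i=abs((q-a[0])@n)<2.5
    if best is None or i.sum()>best.sum():best=i
f=q[best];c=f.mean(0);n=np.linalg.svd(f-c)[2][2];n*=np.sign(n[2])
print(len(q),len(f),'normal',n,'tilt',np.degrees(np.arccos(n[2])),'yaw',np.degrees(np.arctan2(-n[1],-n[0])))
for name,(nn) in {'fit':n}.items():
    yaw=np.arctan2(-n[1],-n[0])
    e=f-c; ty=np.array([-np.sin(yaw),np.cos(yaw),0]);tx=np.cross(ty,n)
    r=cv2.minAreaRect(np.c_[f@tx,f@ty].astype(np.float32));print(r)
    ce=r[0][0]*tx+r[0][1]*ty+(c@n)*n;print('centre',ce)
# holes from crop px
def ray(u,v):
    d=T[:3,:3]@np.linalg.solve(K,[u,v,1]);return T[:3,3],d
H=[]
for (a,b) in((544,106),(638,181)):
    uu=235+(a-400)/400*70;vv=230+b/400*70
    o,d=ray(uu,vv);t=((c-o)@n)/(d@n);H.append(o+t*d);print('hole',uu,vv,H[-1])
H=np.array(H);print(np.linalg.norm(H[0]-H[1]),H.mean(0),np.degrees(np.arctan2(-(H[0]-H[1])[0],(H[0]-H[1])[1])))
# corner of cabinet
for p in((335,188),(240,105),(340,150)):print(P[p[1],p[0]])
m=(u>225)&(v<200)&np.isfinite(P[...,2])&(P[...,2]>300)&(P[...,0]>400)&(P[...,1]>-700)&(P[...,1]<500)
print(len(P[m]),P[m].min(0),np.percentile(P[m],2,0))
```

```text
987 764 normal [-0.42463753 -0.0470343   0.90414089] tilt 25.292177589775637 yaw 6.320512337772444
((482.9458312988281, -246.6561737060547), (55.684913635253906, 160.57728576660156), 0.03974524512887001)
centre [ 520.86392145 -190.47195009   79.19070501]
hole 260.2 248.55 [ 518.76369001 -157.40243665   79.92462205]
hole 276.65 261.675 [ 526.53834271 -228.47128694   79.87898262]
71.49285830531491 [ 522.65101636 -192.93686179   79.90180234] 6.243107122189856
[954.0698438  -34.99641772  78.9676752 ]
[574.28514512  38.67086017 454.085625  ]
[ 590.68496687 -337.57522117  463.13204923]
50691 [ 549.68745082 -664.10738685  300.2920837 ] [ 573.67833075 -630.58432198  391.94891009]
```

```bash
cat >> h.py <<'E'
from scipy.spatial.transform import Rotation as Ro
def rot(zax,yref):
    z=np.array(zax,float);z/=np.linalg.norm(z);y=np.array(yref,float);y-=z*(y@z);y/=np.linalg.norm(y)
    return np.c_[np.cross(y,z),y,z]
def delta(p0,R0,p1,R1):
    return Ro.from_matrix(R0.T@R1).as_rotvec().round(4).tolist(),(R0.T@(np.array(p1)-p0)/1000).round(4).tolist()
def go(*targets):
    s=sensors.sense();p0=s['eef_pos'];R0=Ro.from_euler('xyz',s['tcp_rot']).as_matrix()
    print(round(s['clock'],2),p0.round(1),np.degrees(s['tcp_rot']).round(1),'q',s['qpos'].round(2),'op',round(s['opening'],3),'F',s['contact_force'].round(1))
    for p,R in targets: print(*delta(p0,R0,p,R))
d2r=np.pi/180
xr=[np.cos(8.2*d2r),np.sin(8.2*d2r),0]; RR=rot([0,0,-1],xr)
n=np.array([-np.sin(25*d2r)*np.cos(6.28*d2r),-np.sin(25*d2r)*np.sin(6.28*d2r),np.cos(25*d2r)])
xd=[np.cos(6.28*d2r),np.sin(6.28*d2r),0]; RD=rot(-n,xd)
PA=np.array([494.,312,74]);PB=np.array([512.6,183.5,74])
BL=np.array([517.7,-155.7,80]);BR=np.array([525.5,-227.3,80])
E
python3 - <<'E'
from h import *
go(([494,312,170],RR),([494,312,88],RR)); print(RD)
E
```

```text
0.1 [269.9 563.3 230.6] [-179.9   -0.   154.4] q [ 1.12  0.35  1.63  0.    1.16 -0.  ] op 1.003 F [-0.  -0.6  0.3]
[-0.0011, 0.0006, 0.9809] [-0.3107, -0.1297, 0.0608]
[-0.0011, 0.0006, 0.9809] [-0.3107, -0.1296, 0.1428]
[[-0.10938735  0.90086921  0.42008221]
 [ 0.9939992   0.0991386   0.04622909]
 [ 0.          0.42261826 -0.90630779]]
```

Units first: shifts go in shares of 0.75 m and turns go in shares of 2 rad. So -0.3107 m / 0.75 = -0.4143, -0.1297 m / 0.75 = -0.1729, 0.981 rad / 2 = 0.4905.

>>> move_arm:
  motion:
    - [0, 0, 0.07, -0.0587, -0.0247, 0.012, 0.045]
    - [0, 0, 0.14, -0.1187, -0.0493, 0.0227, 0.045]
    - [0, 0, 0.21, -0.1773, -0.074, 0.0347, 0.045]
    - [0, 0, 0.28, -0.236, -0.0987, 0.0467, 0.045]
    - [0, 0, 0.35, -0.296, -0.1233, 0.058, 0.045]
    - [0, 0, 0.42, -0.3547, -0.148, 0.0693, 0.045]
    - [0, 0, 0.4905, -0.4143, -0.1729, 0.0811, 0.045]
    - [0, 0, 0.4905, -0.4143, -0.1729, 0.0811, 0.045]
  grip_force: 40

```text
clock: 1.1
eef_pos: [495.4, 309.9, 169.5]
tcp_rot: [-3.14, 0.001, 1.709]
contact_force: [0.3, -0.4, 0.5]
opening: 0.525
grasp_force: 0.0
```

Run:
```python
from h import *
go(([494,312,170],RR),([494,312,88],RR)); snap('wrist','w1')
P=cloud('w1')
for z0,z1 in((69,79),(118,134)):
    m=(P[...,2]>z0)&(P[...,2]<z1)&(np.hypot(P[...,0]-503,P[...,1]-247)<130)
    q=P[m][:,:2]; print(m.sum())
    if z0>100:
        for c in (PA,PB):
            s=q[np.hypot(*(q-c[:2]).T)<25]; print(len(s),s.mean(0) if len(s) else '', s.min(0) if len(s) else '',s.max(0) if len(s) else '')
    else: print(cv2.minAreaRect(q.astype(np.float32)))
```

```text
1.1 [495.4 309.9 169.5] [-1.799e+02  1.000e-01  9.790e+01] q [ 0.56  0.36  1.78 -0.    1.01  0.42] op 0.525 F [ 0.3 -0.4  0.5]
[-0.0013, 0.0011, -0.0048] [0.0023, -0.0011, -0.0005]
[-0.0013, 0.0011, -0.0048] [0.0024, -0.001, 0.0815]
10646
((503.25543212890625, 263.4217224121094), (52.19302749633789, 162.9676971435547), 7.7940192222595215)
809
596 [496.01633108 315.60189996] [488.08046133 307.03156504] [504.01640535 322.5309106 ]
0
```

View pics/w1.png

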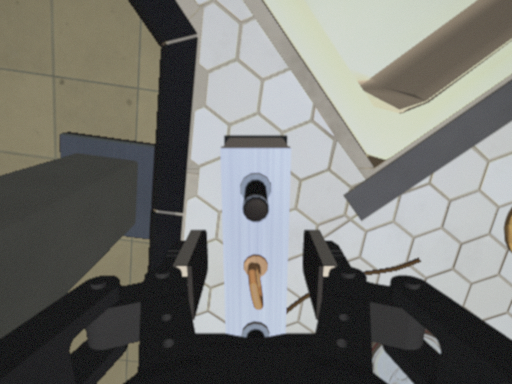

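The wrist view shows probe A's handle top at (256,207), its collar at (256,185), the cake tester at (256,275), and the fingers centred on column 255. So the closing line is well aligned. I shift 3.7 mm along tool x and go down.

In the tool's units: 0.0815 m / 0.75 = 0.1087, 0.05 m / 0.75 = 0.0667.

>>> move_arm:
  motion:
    - [0, 0, 0, 0.0049, 0, 0.0267, 0.045]
    - [0, 0, 0, 0.0049, 0, 0.0667, 0.045]
    - [0, 0, 0, 0.0049, 0, 0.1087, 0.045]
    - [0, 0, 0, 0.0049, 0, 0.1087, 0.045]
    - [0, 0, 0, 0.0049, 0, 0.1087, 0.01]
    - [0, 0, 0, 0.0049, 0, 0.1087, 0.01]
    - [0, 0, 0, 0.0049, 0, 0.1087, 0.01]
    - [0, 0, 0, 0.0049, 0, 0.1087, 0.01]
  grip_force: 40

```text
clock: 2.15
eef_pos: [494.4, 316.9, 90.4]
tcp_rot: [3.14, -0.001, 1.714]
contact_force: [-1.6, 1.3, 7.0]
opening: 0.177
grasp_force: 39.5
```

Run:
```python
from h import *
go(([495.3,313.6,190],RR)); print(sensors.sense()['grasp_force'])
```

```text
2.15 [494.4 316.9  90.4] [ 1.799e+02 -1.000e-01  9.820e+01] q [0.57 0.46 1.83 0.   0.85 0.42] op 0.177 F [-1.6  1.3  7. ]
[0.002, -0.0015, -0.0003] [-0.0033, 0.0007, -0.0996]
39.511131048202515
```

>>> move_arm:
  motion:
    - [0, 0, 0, 0, 0, -0.0267, 0.01]
    - [0, 0, 0, 0, 0, -0.0667, 0.01]
    - [0, 0, 0, 0, 0, -0.1133, 0.01]
    - [0, 0, 0, 0, 0, -0.16, 0.01]
    - [0, 0, 0, 0, 0, -0.16, 0.01]
    - [0, 0, 0, 0, 0, -0.16, 0.01]
  grip_force: 60

```text
clock: 2.9
eef_pos: [493.3, 315.8, 208.6]
tcp_rot: [-3.141, 0.0, 1.714]
contact_force: [-1.2, 0.5, -0.8]
opening: 0.173
grasp_force: 58.9
```

Run:
```python
from h import *
go((BR+n*120,RD)); snap('scene','s2'); snap('side','d2'); snap('wrist','w2')
s=sensors.sense();p0=s['eef_pos'];R0=Ro.from_euler('xyz',s['tcp_rot']).as_matrix()
for t in('s2','d2','w2'):
    Q=(cloud(t)-p0)@R0
    m=(abs(Q[...,0])<20)&(abs(Q[...,1])<14)&(Q[...,2]>8)&(Q[...,2]<90)
    q=Q[m]; print(t,len(q))
    for a in range(8,90,8):
        k=q[(q[:,2]>=a)&(q[:,2]<a+8)]
        if len(k):print(a,len(k),k.mean(0).round(1),k.min(0).round(),k.max(0).round())
a=load('s2')['im'][100:220,110:270];w=load('w2')['im']
a=cv2.resize(a,(400,300),interpolation=3);w=cv2.resize(w,(400,300))
cv2.imwrite('pics/c2.png',np.hstack([a,w])[:,:,::-1])
```

```text
2.9 [493.3 315.8 208.6] [-180.     0.    98.2] q [ 0.57  0.32  1.74 -0.    1.08  0.42] op 0.173 F [-1.2  0.5 -0.8]
[-0.4366, -0.0071, 0.0328] [-0.5404, -0.0962, 0.02]
s2 36
8 13 [-9.5 -2.5 12.8] [-16. -11.  10.] [ 2. 10. 16.]
16 2 [-12.2  -6.6  17.1] [-13.  -8.  17.] [-11.  -5.  17.]
24 4 [-8.2 -0.8 26.9] [-10.  -4.  24.] [-6.  2. 30.]
32 4 [-7.8 -1.4 35.2] [-9. -3. 32.] [-6.  0. 38.]
40 4 [-7.2 -2.  43.7] [-10.  -3.  41.] [-5. -1. 46.]
48 3 [-4.8 -0.7 53. ] [-7. -2. 51.] [-2.  0. 55.]
56 2 [-8.6 -2.5 60.1] [-9. -3. 58.] [-8. -2. 62.]
64 3 [-5.2  1.8 68.1] [-8.  0. 66.] [-3.  4. 70.]
72 1 [-5.7 -1.9 72.3] [-6. -2. 72.] [-6. -2. 72.]
d2 58
8 24 [ 2.1 -1.4 11.4] [ -5. -13.   8.] [ 9. 10. 14.]
16 2 [-0.5 -0.5 22.9] [-1. -2. 22.] [-0.  1. 23.]
24 6 [-2.  -1.3 28.4] [-4. -4. 25.] [ 1.  1. 32.]
32 5 [-2.9 -2.  35.9] [-5. -4. 34.] [-1.  3. 39.]
40 7 [-1.3 -1.2 42.1] [-3. -4. 40.] [ 0.  2. 44.]
48 6 [-2.5 -0.6 51.7] [-5. -4. 49.] [-1.  3. 55.]
56 4 [-2.2 -1.9 59.9] [-3. -4. 57.] [-2. -0. 63.]
64 4 [-2.5 -1.6 68. ] [-5. -3. 66.] [ 1.  0. 72.]
w2 581
8 415 [ 4.7  1.  12.2] [-2. -8.  8.] [ 9. 10. 15.]
32 11 [-0.2  1.3 38.7] [-1. -1. 38.] [ 0.  4. 40.]
40 47 [-0.5  1.3 44.2] [-2. -2. 40.] [ 1.  4. 48.]
48 44 [-0.7  1.2 52. ] [-2. -2. 48.] [ 0.  4. 56.]
56 36 [-0.6  1.3 59.6] [-4. -2. 56.] [ 0.  5. 63.]
64 28 [-0.6  1.1 66.5] [-3. -2. 64.] [ 0.  4. 70.]
```

View pics/c2.png

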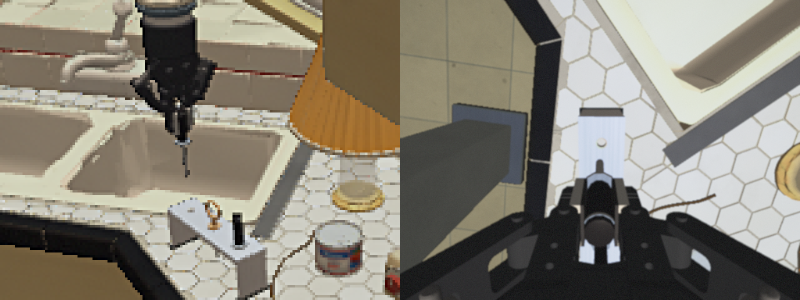

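The probe hangs straight in the fingers, its axis about -4 mm in tool x and its collar underside 16 mm past the TCP. The scene crop shows the cake tester and probe B still standing in the rack. Next I carry it to the right bore.

Run:
```python
from h import *
o=RD@np.array([4,0,0])
go(([440,130,240],RR),(BR+o+n*(100),RD)); print(BR+o+n*100)
```

```text
3.05 [493.  315.6 207.7] [-1.799e+02  1.000e-01  9.820e+01] q [ 0.57  0.32  1.74 -0.    1.09  0.42] op 0.171 F [-0.3 -1.7 -1.2]
[-0.002, 0.001, -0.0001] [-0.1762, -0.079, -0.032]
[-0.4382, -0.0063, 0.0331] [-0.5366, -0.0873, 0.0378]
[ 483.05422923 -227.94691223  170.6307787 ]
```

In the tool's units: -0.35 m / 0.75 = -0.4667, -0.079 m / 0.75 = -0.1053, -0.32 rad / 2 = -0.16.

>>> move_arm:
  motion:
    - [0, 0, 0, -0.0133, -0.04, -0.0333, 0.01]
    - [0, 0, 0, -0.0667, -0.08, -0.0427, 0.01]
    - [0, 0, 0, -0.1333, -0.1053, -0.0427, 0.01]
    - [0, 0, 0, -0.2, -0.12, -0.0427, 0.01]
    - [-0.04, 0, 0, -0.2667, -0.1333, -0.0427, 0.01]
    - [-0.1, 0, 0.005, -0.3333, -0.1333, -0.0427, 0.01]
    - [-0.16, 0, 0.01, -0.4, -0.1333, -0.0333, 0.01]
    - [-0.219, -0.003, 0.0165, -0.4667, -0.1333, -0.0267, 0.01]

```text
clock: 4.05
eef_pos: [444.0, -44.9, 228.8]
tcp_rot: [2.703, -0.0, 1.681]
contact_force: [1.5, 1.4, -0.6]
opening: 0.17
grasp_force: 58.9
```

Run:
```python
from h import *
o=RD@np.array([4,0,0])
go((BR+o+n*(100),RD))
```

```text
4.05 [444.  -44.9 228.8] [154.8  -0.   96.3] q [-0.21 -0.14  2.28  0.24  0.59 -0.49] op 0.17 F [ 1.5  1.4 -0.6]
[0.0026, -0.0004, 0.0003] [-0.1862, -0.0078, 0.0605]
```

In the tool's units: -0.186 m / 0.75 = -0.248, -0.14 m / 0.75 = -0.1867.

>>> move_arm:
  motion:
    - [0, 0, 0, -0.06, -0.0027, 0.0133, 0.01]
    - [0, 0, 0, -0.12, -0.0053, 0.0267, 0.01]
    - [0, 0, 0, -0.1867, -0.008, 0.0533, 0.01]
    - [0, 0, 0, -0.248, -0.0107, 0.08, 0.01]
    - [0, 0, 0, -0.248, -0.0107, 0.08, 0.01]
    - [0, 0, 0, -0.248, -0.0107, 0.08, 0.01]
    - [0, 0, 0, -0.248, -0.0107, 0.08, 0.01]

```text
clock: 4.92
eef_pos: [482.6, -225.0, 171.0]
tcp_rot: [2.706, -0.002, 1.682]
contact_force: [-0.2, 0.1, -0.9]
opening: 0.169
grasp_force: 58.9
```

```bash
cat >> h.py <<'E'
def probe_vs_dock(tag,B,p0,R0):
    """stem points of a cloud in the frame of bore B and the tool"""
    C=cloud(tag);Q=(C-p0)@R0;RB=np.c_[np.cross(RD[:,0],n),RD[:,0],n]
    m=(np.hypot(Q[...,0]+4,Q[...,1])<8)&(Q[...,2]>22)&(Q[...,2]<80)
    q=Q[m];w=(C[m]-B)@RB;print(tag,len(q))
    for a in range(24,80,14):
        k=(q[:,2]>=a)&(q[:,2]<a+14)
        if k.any():print(a,k.sum(),q[k].mean(0).round(1),'bore xyz',w[k].mean(0).round(1))
def face(tag):
    C=cloud(tag);im=load(tag)['im'].astype(int)
    q=(C-BR)@np.c_[np.cross(RD[:,0],n),RD[:,0],n]
    m=(abs(q[...,2])<5)&(q[...,0]>-60)&(q[...,0]<60)&(q[...,1]>-80)&(q[...,1]<150)&(im[...,0]>im[...,2]+35)
    k=q[m];print(tag,'face z',np.median(k[:,2]),cv2.minAreaRect(k[:,:2].astype(np.float32)))
E
python3 - <<'E'
from h import *
o=RD@np.array([4,0,0])
go((BR+o+n*(100),RD),(BR+o+n*16,RD))
for c,t in(('scene','s3'),('side','d3'),('wrist','w3')):snap(c,t)
s=sensors.sense();p0=s['eef_pos'];R0=Ro.from_euler('xyz',s['tcp_rot']).as_matrix()
for t in('s3','d3','w3'):probe_vs_dock(t,BR,p0,R0);face(t)
a=cv2.resize(load('s3')['im'][190:310,200:360],(400,300),interpolation=3);w=cv2.resize(load('w3')['im'],(400,300))
cv2.imwrite('pics/c3.png',np.hstack([a,w])[:,:,::-1])
E
```

```text
4.92 [ 482.6 -225.   171. ] [ 1.551e+02 -1.000e-01  9.640e+01] q [-0.62  0.15  2.15  0.55  0.58 -1.16] op 0.169 F [-0.2  0.1 -0.9]
[-0.0011, -0.0029, 0.0009] [-0.003, -0.0001, 0.0004]
[-0.0011, -0.0029, 0.0009] [-0.0033, -0.0, 0.0844]
s3 20
24 4 [-7.2 -1.9 34. ] bore xyz [-1.3 -0.5 66.6]
38 7 [-6.6 -2.  45.2] bore xyz [-1.4  0.1 55.4]
52 7 [-7.5 -1.  57.9] bore xyz [-0.4 -0.7 42.7]
66 2 [-7.4 -1.6 68.3] bore xyz [-1.  -0.6 32.3]
s3 face z -0.69085559774739 ((-0.5094432830810547, 36.5678825378418), (56.62188720703125, 159.69761657714844), 0.09056193381547928)
d3 16
24 4 [-1.5  0.5 29.5] bore xyz [ 1.1  5.2 71.2]
38 5 [-1.9 -0.4 43.8] bore xyz [ 0.2  4.9 56.8]
52 4 [-0.1  0.2 57.8] bore xyz [ 0.7  6.7 42.8]
66 2 [-5.2 -0.2 71. ] bore xyz [ 0.4  1.6 29.6]
d3 face z 1.425703387325456 ((0.10281562805175781, 40.96182632446289), (55.75105667114258, 167.70970153808594), 0.7148923277854919)
w3 165
24 2 [ 0.6  0.9 37.3] bore xyz [ 1.5  7.4 63.4]
38 73 [-0.4  1.2 45.4] bore xyz [ 1.7  6.4 55.2]
52 72 [-0.4  1.  58.5] bore xyz [ 1.6  6.4 42.1]
66 18 [-0.6  0.8 68.4] bore xyz [ 1.4  6.2 32.2]
w3 face z -0.7512295355197569 ((1.0710792541503906, 43.90774917602539), (152.35079956054688, 56.13838577270508), 89.9493637084961)
```

View pics/c3.png

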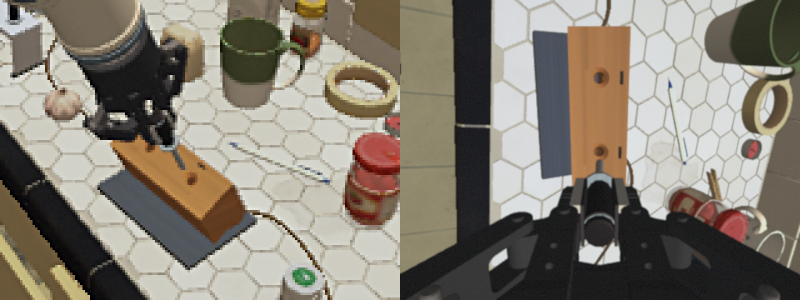

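Run:
```python
from h import *
RB=np.c_[np.cross(RD[:,0],n),RD[:,0],n]
for t in('s3','w3'):
    z=load(t);K,T=np.array(z['K']),np.array(z['T']);im=z['im'].astype(int)
    v,u=np.mgrid[:384,:512]
    D=np.stack([(u-K[0,2])/K[0,0],(v-K[1,2])/K[1,1],np.ones(u.shape)],-1)@T[:3,:3].T
    o=T[:3,3];tt=((BR-o)@n)/(D@n);q=(o+tt[...,None]*D-BR)@RB
    for yy in(72,0):
        m=(np.hypot(q[...,0],q[...,1]-yy)<15)
        med=np.median(im[m],0);k=m&(im.sum(-1)<med.sum()-90)&(im[...,0]>im[...,2]+12)
        nl,lab,st,ce=cv2.connectedComponentsWithStats(k.astype(np.uint8))
        for i in range(1,nl):
            if st[i,4]>3: print(t,yy,st[i],q[lab==i].mean(0).round(1),q[lab==i].min(0).round(1),q[lab==i].max(0).round(1))
im=load('w3')['im'][60:240,190:330];cv2.imwrite('pics/c4.png',cv2.resize(im,(466,600),interpolation=3)[:,:,::-1])
```

```text
s3 72 [258 246   5   5  11] [ 0.5 72.3  0. ] [-5.  66.7 -0. ] [ 7.8 82.   0. ]
s3 0 [275 259   4   5  16] [ 1.5 -0.1  0. ] [-5.3 -5.5 -0. ] [7.4 6.  0. ]
w3 72 [249  91  18  16 204] [ 4.7 76.3  0. ] [-2.6 71.1 -0. ] [ 9.7 81.5  0. ]
w3 0 [250 187  16  14 181] [3.7 5.1 0. ] [-2.1 -0.3 -0. ] [ 9.6 10.3  0. ]
w3 0 [251 204   6  14  17] [-0.6 -8.   0. ] [ -1.4 -14.4  -0. ] [ 2.6 -3.5  0. ]
```

View pics/c4.png

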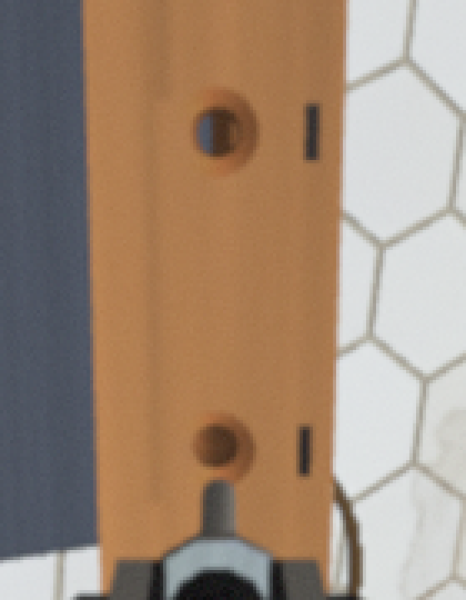

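The enlarged wrist crop shows the right bore's chamfer at (224,445), with the stem column at (217,510) pointing at it. Taken together the cameras put the misalignment within 2 mm, well inside the chamfer. I descend in stages and watch the force.

In the tool's units: 0.045 m / 0.75 = 0.06, 0.042 m / 0.75 = 0.056.

>>> move_arm:
  motion:
    - [0, 0, 0, 0, 0.0007, 0.0133, 0.01]
    - [0, 0, 0, 0, 0.0007, 0.0267, 0.01]
    - [0, 0, 0, 0, 0.0007, 0.0373, 0.01]
    - [0, 0, 0, 0, 0.0007, 0.0467, 0.01]
    - [0, 0, 0, 0, 0.0007, 0.056, 0.01]
    - [0, 0, 0, 0, 0.0007, 0.06, 0.01]
    - [0, 0, 0, 0, 0.0007, 0.06, 0.01]

```text
clock: 5.95
eef_pos: [502.2, -223.8, 130.1]
tcp_rot: [2.706, -0.002, 1.681]
contact_force: [-0.0, -0.2, -1.2]
opening: 0.173
grasp_force: 58.9
```

Run:
```python
from h import *
o=RD@np.array([4,0,0])
go((BR+o+n*16,RD)); print(((sensors.sense()['eef_pos']-BR-o)@np.c_[np.cross(RD[:,0],n),RD[:,0],n]).round(1),sensors.sense()['wrist_torque'])
```

```text
5.95 [ 502.2 -223.8  130.1] [ 1.551e+02 -1.000e-01  9.630e+01] q [-0.59  0.25  2.15  0.63  0.49 -1.23] op 0.173 F [-0.  -0.2 -1.2]
[-0.0012, -0.0025, -0.0001] [-0.0021, -0.0005, 0.039]
[ 0.5  2.  55. ] [-0.02810857  0.20776965 -0.00693153]
```

In the tool's units: 0.039 m / 0.75 = 0.052, 0.037 m / 0.75 = 0.0493.

>>> move_arm:
  motion:
    - [0, 0, 0, 0, 0, 0.0133, 0.01]
    - [0, 0, 0, 0, 0, 0.0267, 0.01]
    - [0, 0, 0, 0, 0, 0.0373, 0.01]
    - [0, 0, 0, 0, 0, 0.0453, 0.01]
    - [0, 0, 0, 0, 0, 0.0493, 0.01]
    - [0, 0, 0, 0, 0, 0.052, 0.01]
    - [0, 0, 0, 0, 0, 0.052, 0.01]

```text
clock: 6.82
eef_pos: [518.6, -222.0, 95.0]
tcp_rot: [2.706, -0.002, 1.681]
contact_force: [-0.2, -1.0, -1.9]
opening: 0.172
grasp_force: 59.4
```

Run:
```python
from h import *
o=RD@np.array([4,0,0])
go((BR+o+n*16,RD)); print(((sensors.sense()['eef_pos']-BR-o)@np.c_[np.cross(RD[:,0],n),RD[:,0],n]).round(1),sensors.sense()['wrist_torque'])
```

```text
6.83 [ 518.6 -222.    95. ] [ 1.55e+02 -1.00e-01  9.63e+01] q [-0.57  0.33  2.14  0.72  0.41 -1.31] op 0.172 F [-0.2 -1.  -1.9]
[-0.0008, -0.0021, -0.0] [-0.002, -0.0007, 0.0003]
[ 0.7  2.  16.3] [-0.03326228  0.26865799  0.00978989]
```

>>> move_arm:
  motion:
    - [0, 0, 0, 0, 0, 0.0013, 0.01]
    - [0, 0, 0, 0, 0, 0.0027, 0.01]
    - [0, 0, 0, 0, 0, 0.004, 0.01]
    - [0, 0, 0, 0, 0, 0.004, 0.01]

```text
clock: 7.32
eef_pos: [519.0, -222.1, 94.7]
tcp_rot: [2.704, -0.001, 1.682]
contact_force: [-33.2, 1.4, 46.9]
opening: 0.171
grasp_force: 65.2
```

Run:
```python
from h import *
o=RD@np.array([4,0,0])
go((BR+o+n*16,RD)); print(((sensors.sense()['eef_pos']-BR-o)@np.c_[np.cross(RD[:,0],n),RD[:,0],n]).round(1),sensors.sense()['contact_force']@n)
```

```text
7.33 [ 519.  -222.1   94.7] [ 1.549e+02 -1.000e-01  9.630e+01] q [-0.57  0.33  2.15  0.73  0.41 -1.32] op 0.171 F [-33.2   1.4  46.9]
[0.0012, -0.0014, 0.0006] [-0.0019, -0.0009, -0.0002]
[ 0.9  1.9 15.8] 56.351068056985056
```

In the tool's units: -0.1 m / 0.75 = -0.1333, -0.06 m / 0.75 = -0.08.

>>> move_arm:
  motion:
    - [0, 0, 0, 0, 0, -0.0033, 0.01]
    - [0, 0, 0, 0, 0, -0.0033, 0.04]
    - [0, 0, 0, 0, 0, -0.0033, 0.04]
    - [0, 0, 0, 0, 0, -0.0033, 0.04]
    - [0, 0, 0, 0, 0, -0.04, 0.04]
    - [0, 0, 0, 0, 0, -0.08, 0.04]
    - [0, 0, 0, 0, 0, -0.1333, 0.04]
    - [0, 0, 0, 0, 0, -0.1333, 0.04]

```text
clock: 8.32
eef_pos: [478.5, -227.6, 185.2]
tcp_rot: [2.703, 0.001, 1.681]
contact_force: [0.7, -1.3, 0.3]
opening: 0.468
grasp_force: 0.0
```

Run:
```python
from h import *
snap('wrist','w5');snap('scene','s5')
RB=np.c_[np.cross(RD[:,0],n),RD[:,0],n]
for t in('w5','s5'):
    q=(cloud(t)-BR)@RB
    m=(np.hypot(q[...,0],q[...,1])<18)&(q[...,2]>8)&(q[...,2]<62);k=q[m];print(len(k))
    for a in range(0,64,10):
        j=k[(k[:,2]>=a)&(k[:,2]<a+10)]
        if len(j):print(t,a,len(j),j.mean(0).round(1),j.max(0).round(1))
go(([440,130,240],RR),([512.3,184,170],RR))
```

```text
737
w5 0 11 [0.4 8.4 8.9] [ 6.9 10.6  9.9]
w5 10 62 [-0.3  9.2 15.5] [ 6.8 11.  19.9]
w5 20 67 [-0.9  9.1 25.4] [ 6.7 11.2 29.9]
w5 30 79 [-0.6  9.3 35.2] [ 6.5 11.1 40. ]
w5 40 95 [-0.5  8.5 46.1] [ 6.9 11.4 50. ]
w5 50 423 [-1.1  3.8 52.9] [ 6.2 11.3 55. ]
69
s5 0 2 [-1.1 -6.1  9. ] [ 1.1 -5.8  9.6]
s5 10 9 [-4.  -4.8 15.6] [ 2.7 -0.7 19.6]
s5 20 11 [-3.9 -5.7 25.6] [ 3.1 -2.6 29.9]
s5 30 11 [-5.  -3.9 34.3] [ 4.   1.3 37.8]
s5 40 14 [-3.5 -4.3 45.5] [ 5.8  0.4 48.8]
s5 50 22 [-3.2 -0.2 53.3] [ 3.2  6.3 57.2]
8.43 [ 478.1 -226.7  182.8] [ 1.55e+02 -1.00e-01  9.63e+01] q [-0.63  0.13  2.14  0.53  0.61 -1.14] op 0.472 F [-0.3 -0.2 -1. ]
[0.4359, 0.0056, -0.0326] [0.3589, 0.0252, -0.0507]
[0.4359, 0.0056, -0.0326] [0.4045, 0.0661, 0.0457]
```

Probe A is home in the right bore, with the handle top 54 mm above the face, aligned and released. Now probe B.

In the tool's units: 0.4045 m / 0.75 = 0.5393, 0.39 m / 0.75 = 0.52, 0.436 rad / 2 = 0.218.

>>> move_arm:
  motion:
    - [0, 0, 0, 0.0733, 0.004, -0.0107, 0.045]
    - [0, 0, 0, 0.1533, 0.008, -0.0213, 0.045]
    - [0.05, 0, -0.004, 0.2333, 0.0133, -0.032, 0.045]
    - [0.105, 0.001, -0.008, 0.3133, 0.02, -0.044, 0.045]
    - [0.16, 0.002, -0.012, 0.3933, 0.0267, -0.056, 0.045]
    - [0.218, 0.0028, -0.0163, 0.4733, 0.0333, -0.064, 0.045]
    - [0.218, 0.0028, -0.0163, 0.52, 0.0667, -0.0133, 0.045]
    - [0.218, 0.0028, -0.0163, 0.5393, 0.088, 0.0533, 0.045]

```text
clock: 9.43
eef_pos: [511.0, 188.0, 174.3]
tcp_rot: [3.14, -0.002, 1.718]
contact_force: [0.9, 0.3, 0.3]
opening: 0.528
grasp_force: 0.0
```

>>> move_arm:
  motion:
    - [0, 0, 0, 0, 0, 0, 0.045]
    - [0, 0, 0, 0, 0, 0, 0.045]
    - [0, 0, 0, 0, 0, 0, 0.045]

```text
clock: 9.8
eef_pos: [509.3, 183.4, 176.0]
tcp_rot: [3.141, -0.001, 1.714]
contact_force: [0.6, 0.2, -0.4]
opening: 0.532
grasp_force: 0.0
```

Run:
```python
from h import *
go(([512.5,184.2,88],RR)); snap('wrist','w6')
P=cloud('w6');m=(P[...,2]>118)&(P[...,2]<134)&(np.hypot(P[...,0]-512.5,P[...,1]-184)<14)
print(m.sum(),P[m].mean(0),P[m].min(0),P[m].max(0))
```

```text
9.8 [509.3 183.4 176. ] [180.   -0.   98.2] q [0.34 0.29 1.87 0.   0.99 0.2 ] op 0.532 F [ 0.6  0.2 -0.4]
[0.0001, -0.0007, -0.0003] [0.0003, 0.0032, 0.088]
559 [513.75342051 186.81604229 127.07108985] [505.85883509 177.95745408 118.12520833] [522.07253992 193.71488744 129.75101184]
```

In the tool's units: 0.0875 m / 0.75 = 0.1167, 0.003 m / 0.75 = 0.004.

>>> move_arm:
  motion:
    - [0, 0, 0, 0, 0.004, 0.0267, 0.045]
    - [0, 0, 0, 0, 0.004, 0.0667, 0.045]
    - [0, 0, 0, 0, 0.004, 0.1067, 0.045]
    - [0, 0, 0, 0, 0.004, 0.1167, 0.045]
    - [0, 0, 0, 0, 0.004, 0.1167, 0.01]
    - [0, 0, 0, 0, 0.004, 0.1167, 0.01]
    - [0, 0, 0, 0, 0.004, 0.1167, 0.01]
    - [0, 0, 0, 0, 0.004, 0.1167, 0.01]
  grip_force: 60

```text
clock: 10.85
eef_pos: [513.4, 184.5, 89.3]
tcp_rot: [3.14, -0.001, 1.714]
contact_force: [-2.0, -1.5, 7.5]
opening: 0.173
grasp_force: 58.4
```

In the tool's units: -0.15 m / 0.75 = -0.2, -0.145 m / 0.75 = -0.1933.

>>> move_arm:
  motion:
    - [0, 0, 0, 0, 0, -0.0267, 0.01]
    - [0, 0, 0, 0, 0, -0.08, 0.01]
    - [0, 0, 0, 0, 0, -0.1333, 0.01]
    - [0, 0, 0, 0, -0.0133, -0.1933, 0.01]
    - [0, 0, 0, 0, -0.0533, -0.2, 0.01]
    - [0, 0, 0, 0, -0.08, -0.2, 0.01]
    - [0, 0, 0, 0, -0.08, -0.2, 0.01]

```text
clock: 11.72
eef_pos: [452.4, 175.6, 238.6]
tcp_rot: [3.141, -0.001, 1.714]
contact_force: [-0.1, -0.1, -1.0]
opening: 0.168
grasp_force: 58.9
```

Run:
```python
from h import *
o=RD@np.array([0,0,0])
go((BL+o+n*100,RD),([450,20,230],RD))
for c,t in(('scene','s7'),('side','d7'),('wrist','w7')):snap(c,t)
s=sensors.sense();p0=s['eef_pos'];R0=Ro.from_euler('xyz',s['tcp_rot']).as_matrix()
for t in('s7','d7','w7'):probe_vs_dock(t,BL,p0,R0)
Q=(cloud('w7')-p0)@R0;m=(np.hypot(Q[...,0],Q[...,1])<16)&(Q[...,2]>8)&(Q[...,2]<30);print(np.percentile(Q[m],98,0),Q[m].mean(0))
C=cloud('s7');m=(np.hypot(C[...,0]-503,C[...,1]-248)<25)&(C[...,2]>85)&(C[...,2]<130);print('ct',C[m].mean(0))
```

```text
11.72 [452.4 175.6 238.6] [180.   -0.   98.2] q [0.37 0.13 1.92 0.   1.1  0.22] op 0.168 F [-0.1 -0.1 -1. ]
[-0.4359, -0.0081, 0.0333] [-0.3358, -0.0251, 0.0677]
[-0.4359, -0.0081, 0.0333] [-0.1537, -0.0247, 0.0085]
s7 27
24 6 [-3.8 -2.  30.9] bore xyz [ 27.8 332.8 127.6]
38 7 [-3.2 -3.8 42.9] bore xyz [ 21.  333.3 117.4]
52 9 [-3.5 -4.5 58.1] bore xyz [ 14. 333. 104.]
66 3 [-3.7 -3.2 69.1] bore xyz [ 10.6 332.8  93.4]
d7 14
24 4 [ 1.6 -3.1 29.9] bore xyz [ 27.  338.1 129. ]
38 5 [ 1.9 -3.  43.4] bore xyz [ 21.4 338.4 116.8]
52 3 [ 0.9 -1.4 62.1] bore xyz [ 15.  337.5  99.1]
66 1 [ 2.5 -1.9 68.3] bore xyz [ 11.9 339.1  93.7]
w7 92
38 45 [ 3.   0.8 45.9] bore xyz [ 23.8 339.6 112.9]
52 40 [ 3.1  0.6 58.6] bore xyz [ 18.2 339.8 101.4]
66 7 [ 3.   0.7 66.9] bore xyz [ 14.8 339.7  93.9]
[12.34781486 10.24630872 13.90614404] [ 8.76765691  0.87675948 11.21575305]
ct [502.94047688 244.52599886 103.71435678]
```

In the tool's units: -0.334 m / 0.75 = -0.4453, -0.31 m / 0.75 = -0.4133, -0.436 rad / 2 = -0.218.

>>> move_arm:
  motion:
    - [-0.025, 0, 0, -0.0533, -0.008, 0.0027, 0.01]
    - [-0.08, -0.001, 0.005, -0.1267, -0.016, 0.0053, 0.01]
    - [-0.135, -0.002, 0.01, -0.2, -0.0267, 0.008, 0.01]
    - [-0.19, -0.003, 0.015, -0.2733, -0.0333, 0.0133, 0.01]
    - [-0.218, -0.004, 0.0165, -0.3467, -0.0333, 0.0267, 0.01]
    - [-0.218, -0.004, 0.0165, -0.4133, -0.0333, 0.06, 0.01]
    - [-0.218, -0.004, 0.0165, -0.4453, -0.0328, 0.0903, 0.01]
    - [-0.218, -0.004, 0.0165, -0.4453, -0.0328, 0.0903, 0.01]

```text
clock: 12.88
eef_pos: [476.2, -160.1, 168.3]
tcp_rot: [2.709, -0.002, 1.677]
contact_force: [-0.5, 0.7, -0.3]
opening: 0.175
grasp_force: 58.9
```

>>> move_arm:
  motion:
    - [0, 0, 0, 0, 0, 0, 0.01]
    - [0, 0, 0, 0, 0, 0, 0.01]

```text
clock: 13.12
eef_pos: [477.0, -157.6, 170.8]
tcp_rot: [2.705, 0.001, 1.682]
contact_force: [-0.2, 1.0, -0.2]
opening: 0.17
grasp_force: 58.9
```

Run:
```python
from h import *
RB=np.c_[np.cross(RD[:,0],n),RD[:,0],n]
T=BL+RD@np.array([2,0.5,0])
go((T+n*100,RD),(T+n*15.3,RD)); print((sensors.sense()['eef_pos']-BL)@RB)
for c,t in(('scene','s8'),('wrist','w8')):snap(c,t)
s=sensors.sense();p0=s['eef_pos'];R0=Ro.from_euler('xyz',s['tcp_rot']).as_matrix()
for t in('s8','w8'):probe_vs_dock(t,BL,p0,R0)
a=cv2.resize(load('s8')['im'][190:310,200:360],(400,300),interpolation=3);w=cv2.resize(load('w8')['im'][60:240,170:410],(400,300))
cv2.imwrite('pics/c5.png',np.hstack([a,w])[:,:,::-1])
```

```text
13.12 [ 477.  -157.6  170.8] [155.    0.   96.4] q [-0.48  0.09  2.22  0.5   0.51 -1.  ] op 0.17 F [-0.2  1.  -0.2]
[0.0001, 0.0001, 0.0016] [-0.0006, -0.001, -0.0005]
[0.0001, 0.0001, 0.0016] [-0.0006, -0.001, 0.0842]
[ 1.49832464  2.57744188 99.47752801]
s8 21
24 5 [-4.1 -1.5 32.7] bore xyz [ 0.  -1.5 66.8]
38 7 [-3.5 -1.  45. ] bore xyz [ 0.5 -0.9 54.5]
52 8 [-4.2 -1.1 59.7] bore xyz [ 0.4 -1.7 39.8]
66 1 [-3.3 -1.7 72.7] bore xyz [-0.2 -0.8 26.8]
w8 91
38 46 [ 3.   0.9 46.4] bore xyz [ 2.4  5.5 53.1]
52 38 [ 3.1  0.7 58.7] bore xyz [ 2.2  5.7 40.8]
66 7 [ 3.1  0.7 67.1] bore xyz [ 2.2  5.7 32.4]
```

View pics/c5.png

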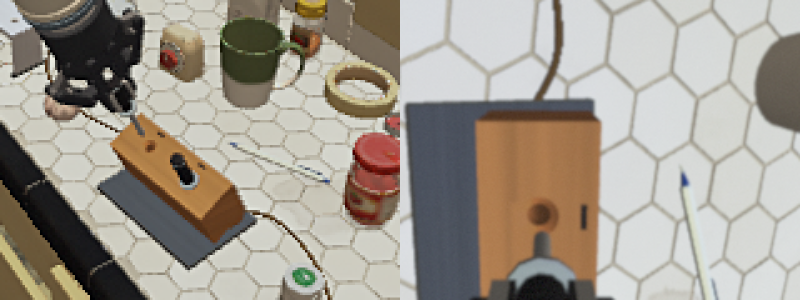

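The crop shows probe A seated in the right bore at (183,170). Probe B's stem is just above the left bore, at (138,127) against the bore at (150,145), and in the wrist view it lines up with the bore at (541,214). I descend.

In the tool's units: 0.045 m / 0.75 = 0.06, 0.042 m / 0.75 = 0.056.

>>> move_arm:
  motion:
    - [0, 0, 0, -0.0004, -0.0009, 0.0133, 0.01]
    - [0, 0, 0, -0.0004, -0.0009, 0.0267, 0.01]
    - [0, 0, 0, -0.0004, -0.0009, 0.0373, 0.01]
    - [0, 0, 0, -0.0004, -0.0009, 0.0467, 0.01]
    - [0, 0, 0, -0.0004, -0.0009, 0.056, 0.01]
    - [0, 0, 0, -0.0004, -0.0009, 0.06, 0.01]
    - [0, 0, 0, -0.0004, -0.0009, 0.06, 0.01]

```text
clock: 14.1
eef_pos: [494.7, -156.6, 128.6]
tcp_rot: [2.706, -0.0, 1.68]
contact_force: [0.2, -0.6, -0.9]
opening: 0.167
grasp_force: 58.9
```

Run:
```python
from h import *
T=BL+RD@np.array([2,0.5,0]);go((T+n*15.3,RD));print(sensors.sense()['wrist_torque'])
```

```text
14.1 [ 494.7 -156.6  128.6] [155.1  -0.   96.3] q [-0.46  0.2   2.23  0.61  0.41 -1.1 ] op 0.167 F [ 0.2 -0.6 -0.9]
[-0.0012, 0.0, -0.0001] [0.0004, 0.0008, 0.0385]
[-0.0432284   0.21269719 -0.01224786]
```

In the tool's units: 0.04 m / 0.75 = 0.0533, 0.039 m / 0.75 = 0.052.

>>> move_arm:
  motion:
    - [0, 0, 0, 0.0004, 0.0007, 0.0133, 0.01]
    - [0, 0, 0, 0.0004, 0.0007, 0.0267, 0.01]
    - [0, 0, 0, 0.0004, 0.0007, 0.0373, 0.01]
    - [0, 0, 0, 0.0004, 0.0007, 0.0453, 0.01]
    - [0, 0, 0, 0.0004, 0.0007, 0.0493, 0.01]
    - [0, 0, 0, 0.0004, 0.0007, 0.052, 0.01]
    - [0, 0, 0, 0.0004, 0.0007, 0.0533, 0.01]
    - [0, 0, 0, 0.0004, 0.0007, 0.0533, 0.01]

```text
clock: 15.1
eef_pos: [511.6, -154.5, 93.6]
tcp_rot: [2.705, 0.0, 1.68]
contact_force: [-10.6, -0.2, 16.1]
opening: 0.166
grasp_force: 61.5
```

Run:
```python
from h import *
T=BL+RD@np.array([2,0.5,0]);go((T+n*15.3,RD));print(sensors.sense()['contact_force']@n)
```

```text
15.1 [ 511.6 -154.5   93.6] [155.    0.   96.3] q [-0.44  0.29  2.22  0.74  0.33 -1.22] op 0.166 F [-10.6  -0.2  16.1]
[-0.0001, 0.0004, 0.0003] [0.0001, 0.0001, -0.0005]
19.098063609994135
```

Contact comes at the expected depth. I give it a small extra push, relax, open and withdraw.

In the tool's units: -0.09 m / 0.75 = -0.12, -0.04 m / 0.75 = -0.0533.

>>> move_arm:
  motion:
    - [0, 0, 0, 0, 0, 0.0013, 0.01]
    - [0, 0, 0, 0, 0, 0.002, 0.01]
    - [0, 0, 0, 0, 0, -0.0011, 0.01]
    - [0, 0, 0, 0, 0, -0.0011, 0.04]
    - [0, 0, 0, 0, 0, -0.0011, 0.04]
    - [0, 0, 0, 0, 0, -0.0011, 0.04]
    - [0, 0, 0, 0, 0, -0.0533, 0.04]
    - [0, 0, 0, 0, 0, -0.12, 0.04]

```text
clock: 16.1
eef_pos: [473.3, -158.3, 174.1]
tcp_rot: [2.709, -0.001, 1.681]
contact_force: [2.0, -0.5, 0.2]
opening: 0.468
grasp_force: 0.0
```

In the tool's units: -0.03 m / 0.75 = -0.04.

>>> move_arm:
  motion:
    - [0, 0, 0, 0, 0, -0.04, 0.04]
    - [0, 0, 0, 0, 0, -0.04, 0.04]
    - [0, 0, 0, 0, 0, -0.04, 0.04]

```text
clock: 16.48
eef_pos: [461.6, -159.8, 200.9]
tcp_rot: [2.707, -0.0, 1.68]
contact_force: [-0.5, -0.7, 0.8]
opening: 0.469
grasp_force: 0.0
```

Run:
```python
from h import *
snap('wrist','w9');snap('scene','s9');go()
RB=np.c_[np.cross(RD[:,0],n),RD[:,0],n]
for nm,B in(('L',BL),('R',BR)):
  for t in('w9','s9'):
    q=(cloud(t)-B)@RB
    m=(np.hypot(q[...,0],q[...,1])<18)&(q[...,2]>8)&(q[...,2]<75);k=q[m]
    for a in(10,30,50):
        j=k[(k[:,2]>=a)&(k[:,2]<a+12)]
        if len(j):print(nm,t,a,len(j),j.mean(0).round(1),j.max(0).round(1))
w=cv2.resize(load('w9')['im'],(400,300));a=cv2.resize(load('s9')['im'][160:340,170:410],(400,300),interpolation=3)
cv2.imwrite('pics/c6.png',np.hstack([a,w])[:,:,::-1])
```

```text
16.57 [ 461.4 -159.6  200.3] [ 1.551e+02 -1.000e-01  9.630e+01] q [-0.51  0.02  2.22  0.45  0.59 -0.96] op 0.466 F [-1.1 -0.5  0.1]
L w9 10 59 [-0.2  8.8 15.7] [ 7.3 10.6 21.3]
L w9 30 72 [-0.1  8.8 36.2] [ 6.9 10.8 42. ]
L w9 50 358 [-0.7  3.2 53. ] [ 6.4 10.5 55.1]
L s9 10 11 [-3.5 -6.  15.4] [ 3.6 -2.7 20.4]
L s9 30 13 [-3.6 -4.7 35.1] [ 4.9  2.5 41.9]
L s9 50 22 [-2.1 -2.2 53.2] [ 4.6  6.9 56.9]
R w9 10 108 [-0.8  9.2 16. ] [ 6.7 11.7 21.9]
R w9 30 138 [-1.   9.2 36.2] [ 6.4 11.5 42. ]
R w9 50 307 [-1.3  4.2 52.8] [ 6.  11.4 54.7]
R s9 10 12 [-5.2 -4.8 16.4] [ 1.2  0.7 20.9]
R s9 30 13 [-5.1 -4.2 34.1] [ 3.8  1.4 39.3]
R s9 50 23 [-3.  -0.6 53.1] [ 3.1  7.5 56.8]
```

View pics/c6.png

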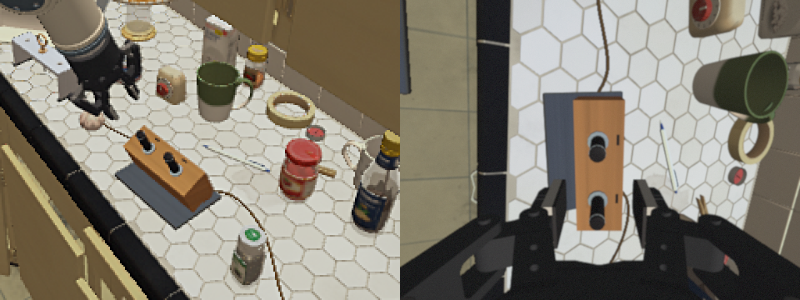

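Both probes sit flat in the dock, at (145,140) and (172,160). The cake tester, garlic and jar are undisturbed, and the gripper is clear.

```bash
python3 -c "
from rig import order;print(order.sign_off())"
```

```text
the job is handed in; nothing more can be done
None
```

Both meat probes are in the dock, one in each bore, pushed fully home and released; the cake tester still stands in the rack, nothing else was knocked over, and the job was handed in at about 17 s (no verdict came back).

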